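# Start the mixer from the push-latch switch box

## Task

Start the mixer at the switch box with the blue cover: press the cover down so that it pops fully open, press the green button under it all the way in and let it out again, then push the cover down again until it stays latched shut. Only press and push with the fingertips; leave the orange-covered box shut and do not move the film roll, the Petri dish or the timer.

Things in the scene. Friction and masses are not known exactly. Their poses are not given: they have to be found in the camera images.
- blue_box: White switch box with blue hinged cover on top, fixed to the bench. The box to work on. Housing 120 (its x) x 100 (its y) x 70 high mm; origin at the centre of its underside, z up, -x its front, which looks towards the robot to within 20 degrees.
- blue_cover (a joint): Blue cover's angle (rad): 0 to 0.03 latched shut, 1.2 open (stop), -0.13 pressed to its stop. Push-push latch: press the shut cover to the stop (7 mm at its front, 2 to 4 N, then stiff) and let go: it springs open in 2 s. Swing it down, press to the stop again and let go: it stays shut. Every full press (past -0.1) changes the state. Unlatched, it springs up with about 1 N.
- blue_cover_pad (a point): Point to press, amid four ridges on the outside of the blue cover's top, 44 mm from the hinge towards the front, 20 mm above the hinge; moves with the cover. The cover is a hollow cap: 58 mm from hinge to front edge, 70 wide (box's y), 20 high, walls 3; shut, its top is 98 mm above the bench. Axes turn with the cover; z is the normal of its top.
- blue_hinge (a point): Middle of the blue cover's hinge line (along the box's y), at the cover's rear, 78 mm above the bench, 30 mm behind the box's middle. Open, the cover stands steeply: its highest edge is 61 mm above and 2 mm in front of the hinge, its front lip 54 above and 21 in front; its outside faces away from the robot, so close it by pushing from behind, forward and down.
- blue_button (a joint): Travel (m) of the green button under the blue cover: 0 = out, 0.005 = fully in (straight down, about 4 N, springs back).
- blue_button_top (a point): Centre of the top of that green button (20 mm diameter), 41 mm in front of the hinge line and 89 mm above the bench when out; moves with the button.
- orange_box: White switch box with orange hinged cover on top, fixed to the bench. The box to leave alone; built exactly like the blue one. Housing 120 (its x) x 100 (its y) x 70 high mm; origin at the centre of its underside, z up, -x its front, which looks towards the robot to within 20 degrees.
- orange_cover (a joint): Orange cover's angle (rad): 0 to 0.03 latched shut, 1.2 open (stop), -0.13 pressed to its stop. Push-push latch: press the shut cover to the stop (7 mm at its front, 2 to 4 N, then stiff) and let go: it springs open in 2 s. Swing it down, press to the stop again and let go: it stays shut. Every full press (past -0.1) changes the state. Unlatched, it springs up with about 1 N.
- orange_cover_pad (a point): Point to press, amid four ridges on the outside of the orange cover's top, 44 mm from the hinge towards the front, 20 mm above the hinge; moves with the cover. The cover is a hollow cap: 58 mm from hinge to front edge, 70 wide (box's y), 20 high, walls 3; shut, its top is 98 mm above the bench. Axes turn with the cover; z is the normal of its top.
- orange_hinge (a point): Middle of the orange cover's hinge line (along the box's y), at the cover's rear, 78 mm above the bench, 30 mm behind the box's middle. Open, the cover stands steeply: its highest edge is 61 mm above and 2 mm in front of the hinge, its front lip 54 above and 21 in front; its outside faces away from the robot, so close it by pushing from behind, forward and down.
- orange_button (a joint): Travel (m) of the green button under the orange cover: 0 = out, 0.005 = fully in (straight down, about 4 N, springs back).
- orange_button_top (a point): Centre of the top of that green button (20 mm diameter), 41 mm in front of the hinge line and 89 mm above the bench when out; moves with the button.
- film_roll_mid (a point): White roll of sealing film standing on end, loose, 54 mm diameter, 100 mm high; its centre. Bystander.
- petri_mid (a point): Covered Petri dish lying on the bench, loose, 61 mm diameter, 16 mm high; its centre. Bystander.
- timer_mid (a point): White bench timer lying on its back, loose, 66 x 62 x 19 mm; its centre. Bystander.

How it is judged:
By the outcome, as a careful person would: the job done as asked, in the order asked, and still so for the second after the job is handed in, with the robot touching nothing.
It also fails if it takes over 48 s, if anything falls off the work surface, if the arm or the gripper's body presses on something with over 40 N, if the wrist force passes 120 N, or if a joint passes its speed limit or range.

## Robot

A 6-joint arm with a two-finger parallel gripper is mounted at the origin on a cart in front of the work surface, level with it; the furniture and walls round the work are solid. World frame = base frame: x ahead of the robot, y to its left, z up, the work surface at z = 0. Lengths are in m, angles in rad, forces in N, time in s.
With the tool pointing down it reaches from about 0.275 to 0.825 m from the base axis. Payload 4.9 kg.
Tool frame: the origin (TCP) lies at the very end of the fingers, on their centre line; the grasp point (between the pads) lies 19 mm behind it; z points along the fingers, y is the line along which they close (so a half turn about z gives the same grasp; the last joint's range is limited). The gripper opens to 85 mm and grips with 20 to 120 N. Pads are 22 mm wide; open, the fingers measure 114 mm over their backs; the gripper's body (76 mm by 85 mm) begins 54 mm behind the grasp point. The pads swing forward as they close: fully open they stand 13 mm farther back than shut.
Start: joints at [1.064, 0.326, -0.193, 1.052, 0, 1.437], TCP at [0.2, 0.512, 0.231] pointing down, gripper open.
Joint ranges: [-2.65, 2.65], [-0.97, 1.79], [-1.3, 1.35], [-1.93, 2.1], [-1.47, 1.37], [-3.14, 3.14]. Speed limits (rad/s): [2.57, 2.57, 3.14, 3.14, 3.14, 3.14].

## Interface

Orientations are given as a 3x3 rotation matrix whose columns are the frame's x, y, z axes.
In Python, from station import bot gives the robot as it stands. The module is installed in compiled form; this text tells all that it offers.
- The arm moves only by the tool apply_moves, never from a script. Its argument "moves" is a list that holds one entry, the list of rows, each a list of 6 numbers: the shift along the tool's x, y, z each as a share of 150 mm, from -1 to 1, then the turn, a rotation vector about the tool's x, y, z each as a share of pi/4 rad, from -1 to 1. In form: [[[tx, ty, tz, ax, ay, az], ...]]. A call has 1 to 5 rows; each row shifts and turns the commanded pose from where the row before left it, along the tool's axes as they then stand; what a row does not reach is not made up. A row lasts 1/12 s, in which the tool goes at most 41.7 mm and 7.16 degrees, less where a joint would pass 70% of its speed; a pose out of reach is approached as far as the arm can. A call with a number of a shift or a turn outside -1 to 1 is refused whole. A call with a gripper value outside its range is refused whole. "claw" is the gripper's target within -1 to 1 (shut at 1, half-way at 0, fully open at -1), set as the call begins (left out, the last holds). The fingers move at their own pace and stop on an object; the grip force is fixed at half the most. Time passes only in rows, so rows that do not move let the fingers close. It gives the time, the measured TCP pose, the force, the opening and the grip force at its end, in the units of the state.
- bot.state(): the state, without advancing time (a new reading comes with each control period).
- bot.grab_frame(name): name is "scene" or "top" or "wrist"; returns a dict with "frame" (480x640x3 uint8, blue, green, red), "depth" (480x640 float32, m along the optical axis (not along the pixel's ray), 0 where there is no reading), "mtx" (3x3 intrinsics, pixels), "xyz" and "attitude" of the camera in the world. Camera axes: x right, y down, z forward; pixel columns grow to the right and rows downward; lengths in m; the calibration is good to about 2 mm. A picture is of the moment at which its call begins.
- bot.finish_job(): hands the job in; it is judged then, once.
The state is a dict: "clock": time; "joint_positions": joint angles; "qvel": joint speeds; "tau": joint torques, N m; "position": TCP position; "orientation": TCP orientation; "force": force on the tool from outside, world axes, zero at the start; "moment": the same for the moment, N m; "grip_width": finger opening in m; "gripper_force": force on a finger pad.
Only numpy, scipy, OpenCV 4.12 (cv2) and the standard library are available. Lean on these libraries where they do the work, as an engineer would, in place of code of your own. Each camera call takes 0.05 s, during which the arm holds its last target. There are 200 camera calls.

## Working session

There is one attempt and no reset: what is moved stays moved. The work goes in short steps, Python scripts to look and compute and a tool call to move; the robot and the scene stay as the last step left them, time stands still between calls to the robot, and variables do not carry over. Pictures are saved under pics/ and viewed, at most 10 in all, crops included, and the job is handed in when it is done.

Besides the shell and the picture viewer there is one more tool, called after ">>>" as name(argument=value, ...), one argument or row to a line, values as JSON. apply_moves: Moves the arm, as the interface text tells. Shift numbers are shares of 150 mm and turn numbers shares of pi/4 rad, none past 1 either way. Its arguments: {"type":"object","properties":{"moves":{"type":"array"},"claw":{"type":"number"}},"required":["moves"]}

```bash
mkdir -p pics; ls
python3 - <<'E'
from station import bot
import cv2,numpy as np
s=bot.state();print(s['clock'],s['position'],np.round(s['orientation'],3).tolist(),s['grip_width'])
for n in('scene','top'):
    f=bot.grab_frame(n);np.savez(n+'0.npz',**f);cv2.imwrite(f'pics/{n}0.png',f['frame']);print(n,np.round(f['xyz'],3),np.round(f['attitude'],3).tolist(),f['mtx'].tolist())
E
```

```text
pics
0.0 [0.20004172 0.51172256 0.23052675] [[-0.931, 0.364, -0.001], [0.364, 0.931, -0.001], [0.0, -0.002, -1.0]] 0.08543113315695001
scene [-0.212 -0.967  0.668] [[0.813, -0.255, 0.523], [-0.582, -0.328, 0.745], [-0.019, -0.91, -0.415]] [[610.4930990403681, 0.0, 319.4403487290753], [0.0, 610.4930990403681, 239.13787060659578], [0.0, 0.0, 1.0]]
top [0.307 0.103 1.274] [[-0.011, -0.986, 0.168], [-1.0, 0.01, -0.008], [0.007, -0.168, -0.986]] [[603.0155597854161, 0.0, 316.34324482102517], [0.0, 603.0155597854161, 246.24651044376986], [0.0, 0.0, 1.0]]
```

View pics/scene0.png

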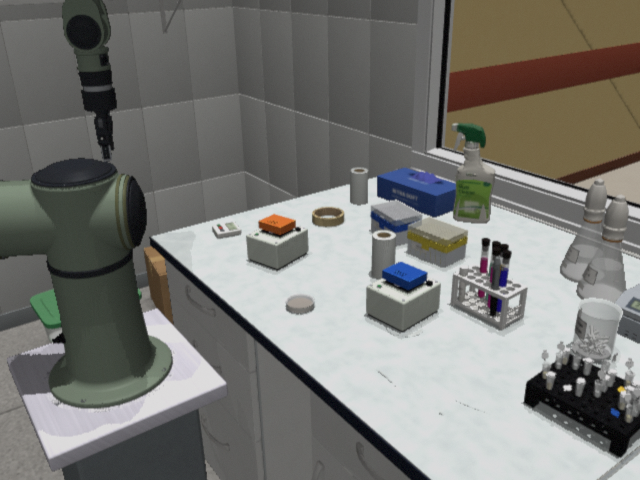

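View pics/top0.png

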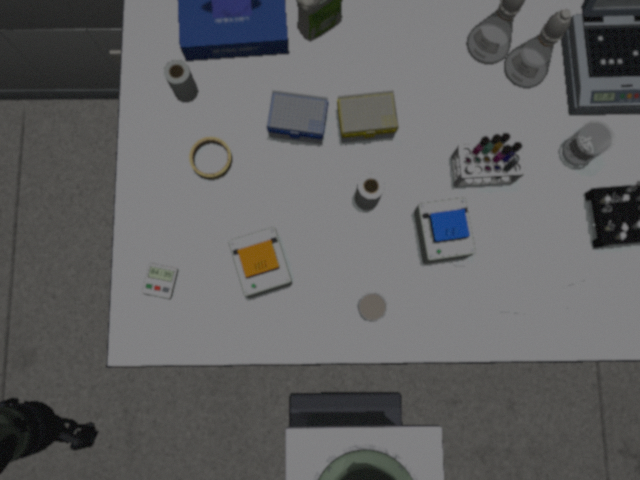

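The scene view shows the blue box at about (403,297) and the orange box at (278,240). In the top view the blue cover is at (449,225), the film roll at (370,190), the Petri dish at (371,306), and the tube rack behind the box at (487,160). Next I measure the cover.

```bash
cat > h.py <<'E'
import numpy as np,cv2
def cast(f,px,z):
    px=np.atleast_2d(px).astype(float)
    d=np.c_[px,np.ones(len(px))]@np.linalg.inv(f['mtx']).T@f['attitude'].T
    return f['xyz']+d*((z-f['xyz'][2])/d[:,2])[:,None]
def cloud(f):
    v,u=np.mgrid[:480,:640];d=f['depth'].astype(float)
    c=np.stack([u*d,v*d,d],-1)@np.linalg.inv(f['mtx']).T
    return c@f['attitude'].T+f['xyz']
def bluemask(f,x0,y0,x1,y1):
    h=cv2.cvtColor(f['frame'],cv2.COLOR_BGR2HSV);m=cv2.inRange(h,(100,150,90),(125,255,255))
    k=np.zeros_like(m);k[y0:y1,x0:x1]=m[y0:y1,x0:x1];return k
E
python3 - <<'E'
from h import *
for n,r in(('top',(415,190,480,265)),('scene',(370,255,440,300))):
    f=dict(np.load(n+'0.npz'));m=bluemask(f,*r);P=cloud(f)[m>0]
    print(n,len(P),np.percentile(P[:,2],[5,50,95]).round(4))
    T=P[(abs(P[:,2]-.098)<.006)];print('depth top centroid',np.median(T,0).round(4),len(T))
    if n=='top':
        c=max(cv2.findContours(m,0,2)[0],key=cv2.contourArea)[:,0]
        W=cast(f,c,.098);rc=cv2.minAreaRect((W[:,:2]*1000).astype(np.float32));print(rc,cv2.boxPoints(rc).round(1).tolist())
    if n=='top':
        C=cloud(f)
        w=C[140:280,400:490].reshape(-1,3);w=w[abs(w[:,2]-.07)<.006];
        rc=cv2.minAreaRect((w[:,:2]*1000).astype(np.float32));print('housing depth',rc)
        for nm,(x0,y0,x1,y1),lo,hi in(('roll',(345,165,395,215),.09,.11),('rack',(445,125,530,195),.03,.2)):
            w=C[y0:y1,x0:x1].reshape(-1,3);w=w[(w[:,2]>lo)&(w[:,2]<hi)];print(nm,w.min(0).round(3),w.max(0).round(3))
E
```

```text
top 931 [0.0937 0.0976 0.1018]
depth top centroid [ 0.5483 -0.1727  0.0976] 922
((548.5242309570312, -173.15232849121094), (56.37984085083008, 69.2352066040039), 7.6363654136657715) [[516.0, -142.60000610351562], [525.2000122070312, -211.1999969482422], [581.0999755859375, -203.6999969482422], [571.9000244140625, -135.10000610351562]]
housing depth ((604.3019409179688, -187.32647705078125), (132.07647705078125, 260.58349609375), 76.75312805175781)
roll [ 0.603 -0.045  0.09 ] [0.655 0.008 0.105]
rack [ 0.65  -0.339  0.03 ] [ 0.73  -0.204  0.153]
scene 467 [0.0967 0.0988 0.1008]
depth top centroid [ 0.5468 -0.1788  0.0988] 464
```

Cover measures 56×69 mm at z = 0.098, yaw 7.6°, centre (0.5485, −0.173), consistent with the given sizes. First I close the gripper and turn the tool's x onto the box axis.

>>> apply_moves(
  moves=[
    [[0,0,0,0,0,-0.129],[0,0,0,0,0,-0.129],[0,0,0,0,0,-0.129],[0,0,0,0,0,-0.129],[0,0,0,0,0,-0.129]],
  ],
  claw=1,
)

```text
clock: 0.52
position: [0.2001, 0.5119, 0.2308]
orientation: [[-0.99, -0.138, -0.001], [-0.138, 0.99, -0.001], [0.001, -0.001, -1.0]]
force: [-0.5, -0.5, -0.6]
grip_width: 0.0256
gripper_force: 0.0
```

```bash
cat >> h.py <<'E'
a=np.deg2rad(7.6);UX=np.array([np.cos(a),np.sin(a),0]);UY=np.array([-np.sin(a),np.cos(a),0])
HINGE=np.array([.5485,-.173,.078])+.029*UX
def pt(F,Z,s=0): return HINGE-UX*F/1000+UY*s/1000+np.array([0,0,Z/1000-.078]) # F mm in front of hinge, Z mm above bench
def rel(bot,*pts):
    s=bot.state();p=np.array(s['position']);R=np.array(s['orientation'])
    d=p-HINGE;print('t',round(s['clock'],2),'F %.1f side %.1f Z %.1f'%(-d@UX*1e3,d@UY*1e3,p[2]*1e3),'force',np.round(s['force'],1),'width',round(s['grip_width'],4),'Rz',R[:,2].round(3),'yawx',np.degrees(np.arctan2(R[1,0],R[0,0])).round(1))
    for q in pts: print('share',((R.T@(pt(*q)-p))/.15).round(3))
E
python3 -c "
from h import *;from station import bot
rel(bot,(46,200),(46,120))"
```

```text
t 0.52 F 283.7 side 725.0 Z 230.8 force [-0.5 -0.5 -0.6] width 0.0256 Rz [-0.001 -0.001 -1.   ] yawx -172.0
share [-1.555 -4.843  0.209]
share [-1.556 -4.842  0.742]
```

>>> apply_moves(
  moves=[
    [[-0.078,-0.242,0.01,0,0,0],[-0.078,-0.242,0.01,0,0,0],[-0.078,-0.242,0.01,0,0,0],[-0.078,-0.242,0.01,0,0,0],[-0.078,-0.242,0.01,0,0,0]],
  ],
)

```text
clock: 0.93
position: [0.2825, 0.3384, 0.2234]
orientation: [[-0.991, -0.134, -0.0], [-0.134, 0.991, -0.001], [0.0, -0.0, -1.0]]
force: [1.3, -0.4, 0.3]
grip_width: -0.0002
gripper_force: 0.0
```

>>> apply_moves(
  moves=[
    [[-0.078,-0.242,0.01,0,0,0],[-0.078,-0.242,0.01,0,0,0],[-0.078,-0.242,0.01,0,0,0],[-0.078,-0.242,0.01,0,0,0],[-0.078,-0.242,0.01,0,0,0]],
  ],
)

```text
clock: 1.35
position: [0.3648, 0.1663, 0.2161]
orientation: [[-0.991, -0.134, -0.0], [-0.134, 0.991, 0.0], [0.0, 0.0, -1.0]]
force: [1.4, 0.9, 0.9]
grip_width: -0.0002
gripper_force: 0.0
```

>>> apply_moves(
  moves=[
    [[-0.078,-0.242,0.01,0,0,0],[-0.078,-0.242,0.01,0,0,0],[-0.078,-0.242,0.01,0,0,0],[-0.078,-0.242,0.01,0,0,0],[-0.078,-0.242,0.01,0,0,0]],
  ],
)

```text
clock: 1.77
position: [0.4471, -0.0059, 0.2086]
orientation: [[-0.991, -0.133, -0.0], [-0.133, 0.991, 0.0], [0.0, 0.0, -1.0]]
force: [0.9, 0.7, -1.1]
grip_width: 0.0001
gripper_force: 0.0
```

>>> apply_moves(
  moves=[
    [[-0.078,-0.242,0.01,0,0,0],[-0.078,-0.242,0.01,0,0,0],[-0.078,-0.242,0.01,0,0,0],[-0.078,-0.242,0.01,0,0,0],[-0.078,-0.242,0.01,0,0,0]],
  ],
)

```text
clock: 2.18
position: [0.5292, -0.1779, 0.2007]
orientation: [[-0.991, -0.133, -0.001], [-0.133, 0.991, 0.0], [0.001, 0.001, -1.0]]
force: [0.1, 0.4, 0.1]
grip_width: -0.0001
gripper_force: 0.0
```

```bash
python3 -c "
from h import *;from station import bot
f=bot.grab_frame('wrist');cv2.imwrite('pics/w1.png',f['frame']);np.savez('w1.npz',**f)
h=cv2.cvtColor(f['frame'],cv2.COLOR_BGR2HSV);m=cv2.inRange(h,(100,150,60),(125,255,255))
c=max(cv2.findContours(m,0,2)[0],key=cv2.contourArea)[:,0];W=cast(f,c,.098)
print(cv2.minAreaRect((W[:,:2]*1000).astype(np.float32)),W.min(0),W.max(0))
rel(bot,(46,105))"
```

```text
((548.8856201171875, -177.20260620117188), (59.828857421875, 75.15025329589844), 7.624096870422363) [ 0.51531562 -0.21229714  0.098     ] [ 0.58191397 -0.13740447  0.098     ]
t 2.23 F 46.3 side -9.3 Z 200.4 force [ 4.6 -6.4  0.8] width -0.0002 Rz [ 0.002 -0.005 -1.   ] yawx -172.6
share [-0.001  0.065  0.636]
```

View pics/w1.png

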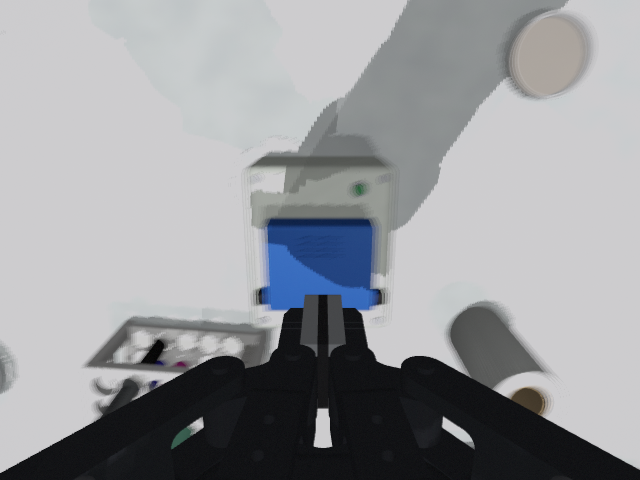

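The wrist view is slightly blurred by motion. It shows the blue cover at x 265–375, y 218–310 with the same yaw of 7.6°, the roll to the right (rear left of the box) and the rack at bottom left. I descend above the pad.

>>> apply_moves(
  moves=[
    [[0,0,0.1,0,0,0],[0,0,0.15,0,0,0],[0,0,0.15,0,0,0],[0,0,0.1,0,0,0],[0,0,0.05,0,0,0]],
  ],
)

```text
clock: 2.65
position: [0.5272, -0.1752, 0.1162]
orientation: [[-0.991, -0.133, -0.004], [-0.133, 0.991, 0.002], [0.004, 0.002, -1.0]]
force: [0.4, 0.2, 0.6]
grip_width: -0.0002
gripper_force: 0.0
```

```bash
python3 -c "
from h import *;from station import bot
f=bot.grab_frame('wrist');f=bot.grab_frame('wrist');np.savez('w2.npz',**f)
h=cv2.cvtColor(f['frame'],cv2.COLOR_BGR2HSV);m=cv2.inRange(h,(100,150,60),(125,255,255))
c=max(cv2.findContours(m,0,2)[0],key=cv2.contourArea)[:,0];W=cast(f,c,.098)
print(cv2.minAreaRect((W[:,:2]*1000).astype(np.float32)),W.min(0),W.max(0))
rel(bot,(46,103),(46,90))"
```

```text
((538.5438232421875, -175.75970458984375), (48.06846237182617, 69.66401672363281), 7.727139949798584) [ 0.51073164 -0.21206535  0.098     ] [ 0.56672313 -0.13805131  0.098     ]
t 2.75 F 49.8 side 0.4 Z 117.3 force [-0.5  0.2  1. ] width -0.0001 Rz [-0.003  0.002 -1.   ] yawx -172.3
share [-0.026 -0.003  0.095]
share [-0.026 -0.003  0.182]
```

>>> apply_moves(
  moves=[
    [[-0.013,0,0.04,0,0,0],[-0.013,0,0.04,0,0,0],[0,0,0.03,0,0,0],[0,0,0.013,0,0,0],[0,0,0,0,0,0]],
  ],
)

```text
clock: 3.17
position: [0.5328, -0.1754, 0.1]
orientation: [[-0.991, -0.133, -0.0], [-0.133, 0.991, 0.0], [0.0, 0.0, -1.0]]
force: [-0.1, 0.4, -0.9]
grip_width: 0.0
gripper_force: 0.0
```

>>> apply_moves(
  moves=[
    [[0,0,0.013,0,0,0],[0,0,0.013,0,0,0],[0,0,0,0,0,0]],
  ],
)

```text
clock: 3.42
position: [0.5329, -0.1758, 0.0965]
orientation: [[-0.991, -0.133, -0.0], [-0.133, 0.991, -0.001], [0.0, -0.001, -1.0]]
force: [-0.9, -0.3, 2.0]
grip_width: -0.0001
gripper_force: 1.1
```

Contact at about 0.098; pressing on.

>>> apply_moves(
  moves=[
    [[0,0,0.013,0,0,0],[0,0,0.013,0,0,0],[0,0,0,0,0,0]],
  ],
)

```text
clock: 3.67
position: [0.5325, -0.1759, 0.0928]
orientation: [[-0.991, -0.133, -0.001], [-0.133, 0.991, -0.001], [0.001, -0.001, -1.0]]
force: [-2.5, -1.3, 7.2]
grip_width: 0.0001
gripper_force: 3.8
```

>>> apply_moves(
  moves=[
    [[0,0,0.01,0,0,0],[0,0,0,0,0,0]],
  ],
)

```text
clock: 3.83
position: [0.5325, -0.1759, 0.0923]
orientation: [[-0.991, -0.133, -0.0], [-0.133, 0.991, -0.001], [0.001, -0.001, -1.0]]
force: [-6.8, 0.9, 14.2]
grip_width: 0.0001
gripper_force: 7.7
```

At the stop (14 N). I retreat up and wait for it to open.

>>> apply_moves(
  moves=[
    [[0,0,-0.1,0,0,0],[0.05,0,-0.2,0,0,0],[0.1,0,-0.2,0,0,0],[0.05,0,-0.1,0,0,0],[0,0,0,0,0,0]],
  ],
)

```text
clock: 4.25
position: [0.5043, -0.1805, 0.1846]
orientation: [[-0.991, -0.133, 0.005], [-0.133, 0.991, -0.002], [-0.005, -0.003, -1.0]]
force: [0.4, -0.5, 0.3]
grip_width: -0.0003
gripper_force: 0.0
```

>>> apply_moves(
  moves=[
    [[0,0,0,0,0,0],[0,0,0,0,0,0],[0,0,0,0,0,0],[0,0,0,0,0,0],[0,0,0,0,0,0]],
  ],
)

```text
clock: 4.67
position: [0.5029, -0.1792, 0.1799]
orientation: [[-0.991, -0.134, -0.002], [-0.134, 0.991, 0.001], [0.001, 0.001, -1.0]]
force: [0.3, -0.2, 0.5]
grip_width: -0.0003
gripper_force: 0.0
```

>>> apply_moves(
  moves=[
    [[0,0,0,0,0,0],[0,0,0,0,0,0],[0,0,0,0,0,0],[0,0,0,0,0,0],[0,0,0,0,0,0]],
  ],
)

```text
clock: 5.08
position: [0.5032, -0.1795, 0.181]
orientation: [[-0.991, -0.133, 0.0], [-0.133, 0.991, -0.0], [-0.0, -0.0, -1.0]]
force: [0.1, -1.0, 0.4]
grip_width: 0.0003
gripper_force: 0.0
```

>>> apply_moves(
  moves=[
    [[0,0,0,0,0,0],[0,0,0,0,0,0],[0,0,0,0,0,0],[0,0,0,0,0,0],[0,0,0,0,0,0]],
  ],
)

```text
clock: 5.5
position: [0.5032, -0.1795, 0.1811]
orientation: [[-0.991, -0.133, 0.0], [-0.133, 0.991, -0.0], [-0.0, -0.0, -1.0]]
force: [-0.5, -0.7, -0.8]
grip_width: 0.0002
gripper_force: 0.0
```

>>> apply_moves(
  moves=[
    [[0,0,0,0,0,0],[0,0,0,0,0,0],[0,0,0,0,0,0],[0,0,0,0,0,0],[0,0,0,0,0,0]],
  ],
)

```text
clock: 5.92
position: [0.5032, -0.1795, 0.181]
orientation: [[-0.991, -0.133, -0.0], [-0.133, 0.991, 0.0], [0.0, 0.0, -1.0]]
force: [-1.0, 0.8, -0.1]
grip_width: 0.0001
gripper_force: 0.0
```

```bash
python3 -c "
from h import *;from station import bot
f=bot.grab_frame('wrist');np.savez('w3.npz',**f)
g=bot.grab_frame('scene');np.savez('s3.npz',**g)
h=cv2.cvtColor(f['frame'],cv2.COLOR_BGR2HSV);m=cv2.inRange(h,(45,90,40),(90,255,255))
for c in cv2.findContours(m,0,2)[0]:
  if cv2.contourArea(c)>60:
    (u,r)=cv2.minEnclosingCircle(c);M=cast(f,[u],.089)[0];d=M-HINGE;print('green',u,r,'F',-d@UX*1e3,'side',d@UY*1e3)
cv2.imwrite('pics/c3.png',np.hstack([cv2.resize(f['frame'],(440,330)),cv2.resize(g['frame'][230:340,350:470],(360,330))]))
rel(bot,(48,100),(48,84))"
```

```text
green (321.0, 290.3333435058594) 15.441751480102539 F 43.31374714572068 side -1.5220191460155386
green (362.75, 234.5) 5.942532062530518 F 79.10071187004534 side 23.02360104046518
t 6.02 F 74.8 side -0.5 Z 181.0 force [ 0.   0.5 -0.2] width 0.0002 Rz [-0. -0. -1.] yawx -172.3
share [-0.179  0.003  0.54 ]
share [-0.179  0.003  0.647]
```

View pics/c3.png

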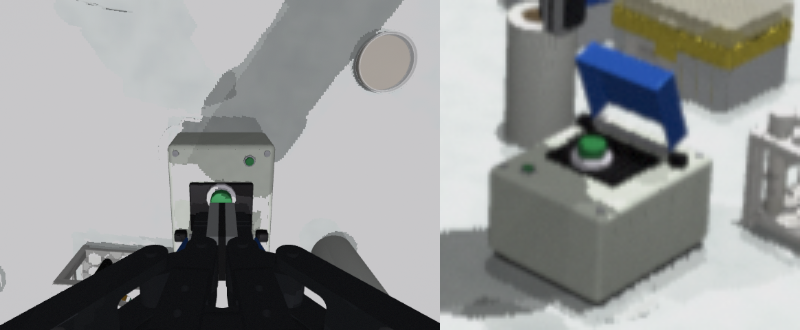

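Cover fully open; the green button shows at (220,195) in the left half, its centre 43 mm in front of the hinge. I press it slightly to the front, at F≈48.

>>> apply_moves(
  moves=[
    [[-0.09,0,0.08,0,0,0],[-0.089,-0.003,0.12,0,0,0],[0,0,0.15,0,0,0],[0,0,0.1,0,0,0],[0,0,0.05,0,0,0]],
  ],
)

```text
clock: 6.43
position: [0.5287, -0.1757, 0.1038]
orientation: [[-0.991, -0.134, -0.003], [-0.134, 0.991, 0.001], [0.003, 0.002, -1.0]]
force: [0.2, 0.4, 0.5]
grip_width: -0.0003
gripper_force: 0.0
```

>>> apply_moves(
  moves=[
    [[0,0,0.04,0,0,0],[0,0,0.02,0,0,0],[0,0,0.02,0,0,0],[0,0,0,0,0,0]],
  ],
)

```text
clock: 6.77
position: [0.5301, -0.1766, 0.0943]
orientation: [[-0.991, -0.133, 0.001], [-0.133, 0.991, -0.0], [-0.001, -0.0, -1.0]]
force: [0.7, 0.6, -0.1]
grip_width: 0.0002
gripper_force: 0.0
```

```bash
python3 -c "
from h import *;from station import bot
rel(bot,(48,84))"
```

```text
t 6.77 F 47.7 side -1.1 Z 94.3 force [ 0.7  0.6 -0.1] width 0.0002 Rz [ 0.001 -0.    -1.   ] yawx -172.3
share [0.002 0.008 0.069]
```

>>> apply_moves(
  moves=[
    [[0,0,0.02,0,0,0],[0,0,0.02,0,0,0],[0,0,0.013,0,0,0],[0,0,0,0,0,0]],
  ],
)

```text
clock: 7.1
position: [0.5304, -0.1767, 0.0863]
orientation: [[-0.991, -0.133, 0.001], [-0.133, 0.991, -0.001], [-0.001, -0.001, -1.0]]
force: [0.2, -1.5, 2.4]
grip_width: 0.0003
gripper_force: 1.3
```

>>> apply_moves(
  moves=[
    [[0,0,0.013,0,0,0],[0,0,0.007,0,0,0],[0,0,0,0,0,0]],
  ],
)

```text
clock: 7.35
position: [0.5305, -0.1767, 0.0837]
orientation: [[-0.991, -0.133, 0.001], [-0.133, 0.991, -0.001], [-0.001, -0.001, -1.0]]
force: [0.2, -0.2, 4.2]
grip_width: 0.0
gripper_force: 2.5
```

>>> apply_moves(
  moves=[
    [[0,0,0.01,0,0,0],[0,0,0,0,0,0]],
  ],
)

```text
clock: 7.52
position: [0.5306, -0.1768, 0.0834]
orientation: [[-0.991, -0.133, 0.002], [-0.133, 0.991, -0.001], [-0.002, -0.001, -1.0]]
force: [-2.0, 0.9, 13.8]
grip_width: 0.0002
gripper_force: 6.7
```

>>> apply_moves(
  moves=[
    [[0,0,0.007,0,0,0],[0,0,0,0,0,0]],
  ],
)

```text
clock: 7.68
position: [0.5306, -0.1768, 0.0831]
orientation: [[-0.991, -0.133, 0.002], [-0.133, 0.991, -0.001], [-0.002, -0.002, -1.0]]
force: [-5.9, 1.1, 20.5]
grip_width: 0.0002
gripper_force: 10.0
```

Button fully in (20 N at the stop). I release, rise and pass over to behind the cover.

>>> apply_moves(
  moves=[
    [[0,0,-0.05,0,0,0],[0,0,-0.2,0,0,0],[0,0,-0.25,0,0,0],[0,0,-0.15,0,0,0],[0,0,-0.07,0,0,0]],
  ],
)

```text
clock: 8.1
position: [0.5311, -0.177, 0.1918]
orientation: [[-0.991, -0.133, 0.004], [-0.133, 0.991, -0.002], [-0.003, -0.002, -1.0]]
force: [0.6, -0.4, -0.3]
grip_width: 0.0002
gripper_force: 0.0
```

>>> apply_moves(
  moves=[
    [[-0.12,0,0,0,0,0],[-0.2,0,0,0,0,0],[-0.2,0,0,0,0,0],[-0.1,0,0,0,0,0],[0,0,0,0,0,0]],
  ],
)

```text
clock: 8.52
position: [0.624, -0.1632, 0.1867]
orientation: [[-0.991, -0.135, -0.0], [-0.135, 0.991, 0.001], [0.0, 0.001, -1.0]]
force: [0.6, -0.0, 0.7]
grip_width: -0.0002
gripper_force: 0.0
```

```bash
python3 -c "
from h import *;from station import bot
g=bot.grab_frame('scene');cv2.imwrite('pics/s4.png',cv2.resize(g['frame'][200:340,320:500],(720,560)))
rel(bot,(-40,124),(-18,124))"
```

```text
t 8.57 F -45.3 side -0.2 Z 186.5 force [-0.6 -0.5 -0.2] width -0.0002 Rz [-0.002  0.001 -1.   ] yawx -172.3
share [0.034 0.001 0.417]
share [0.181 0.001 0.417]
```

View pics/s4.png

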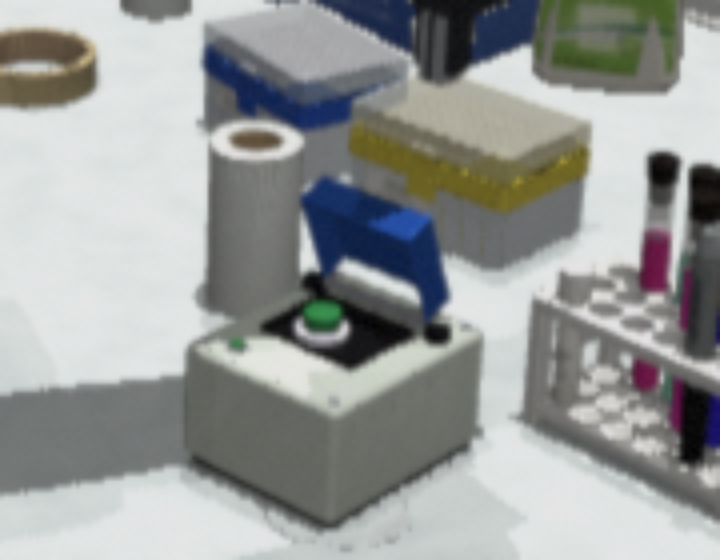

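The cover stands open at about (375,240), the button is back out at (323,320), and the fingers are up behind the cover. I descend behind it.

>>> apply_moves(
  moves=[
    [[0.01,0,0.1,0,0,0],[0.01,0,0.15,0,0,0],[0,0,0.11,0,0,0],[0,0,0.05,0,0,0],[0,0,0,0,0,0]],
  ],
)

```text
clock: 8.98
position: [0.6162, -0.1638, 0.1244]
orientation: [[-0.991, -0.133, -0.005], [-0.133, 0.991, 0.002], [0.005, 0.003, -1.0]]
force: [-0.1, 0.2, 0.8]
grip_width: 0.0
gripper_force: 0.0
```

>>> apply_moves(
  moves=[
    [[0.05,0,0,0,0,0],[0.05,0,0,0,0,0],[0.05,0,0,0,0,0],[0.03,0,0,0,0,0],[0,0,0,0,0,0]],
  ],
)

```text
clock: 9.4
position: [0.5913, -0.1683, 0.1279]
orientation: [[-0.991, -0.133, 0.0], [-0.133, 0.991, -0.0], [-0.0, -0.0, -1.0]]
force: [-0.5, -0.7, -0.5]
grip_width: -0.0001
gripper_force: 0.0
```

```bash
python3 -c "
from h import *;from station import bot
rel(bot,(-4,126),(5,123.5),(14,119),(22,113.5),(30,106),(36,101),(40,99))"
```

```text
t 9.4 F -14.0 side -1.0 Z 127.9 force [-0.5 -0.7 -0.5] width -0.0001 Rz [ 0. -0. -1.] yawx -172.4
share [0.067 0.007 0.013]
share [0.127 0.007 0.03 ]
share [0.187 0.007 0.06 ]
share [0.24  0.007 0.096]
share [0.294 0.007 0.146]
share [0.334 0.007 0.179]
share [0.36  0.007 0.193]
```

>>> apply_moves(
  moves=[
    [[0.067,0,0.013,0,0,0],[0.06,0,0.017,0,0,0],[0.06,0,0.03,0,0,0],[0.053,0,0.036,0,0,0],[0,0,0,0,0,0]],
  ],
)

```text
clock: 9.82
position: [0.5556, -0.173, 0.1128]
orientation: [[-0.991, -0.133, -0.0], [-0.133, 0.991, -0.0], [0.0, -0.0, -1.0]]
force: [-0.5, -0.7, 1.9]
grip_width: 0.0001
gripper_force: 0.6
```

```bash
python3 -c "
from h import *;from station import bot
g=bot.grab_frame('scene');cv2.imwrite('pics/s5.png',cv2.resize(g['frame'][200:340,320:500],(720,560)))
rel(bot,(30,106),(36,101),(42,98))"
```

```text
t 9.87 F 21.2 side -1.0 Z 113.1 force [-0.   0.3  1.5] width -0.0 Rz [ 0. -0. -1.] yawx -172.4
share [0.059 0.007 0.047]
share [0.099 0.007 0.08 ]
share [0.139 0.007 0.1  ]
```

View pics/s5.png

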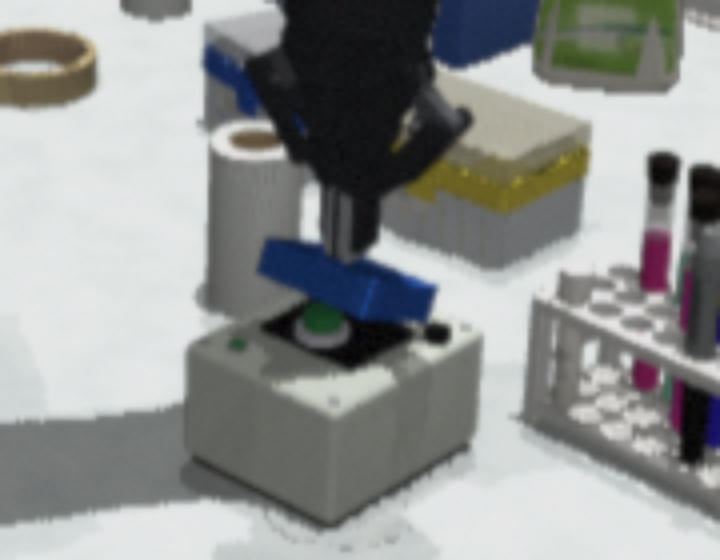

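The fingertips are on the half-closed cover at about (345,265), and the button is free below at (322,318). I swing it on down and press.

>>> apply_moves(
  moves=[
    [[0.059,0.004,0.04,0,0,0],[0.04,0.003,0.033,0,0,0],[0.045,0,0.02,0,0,0],[0,0,0.013,0,0,0],[0,0,0,0,0,0]],
  ],
)

```text
clock: 10.28
position: [0.5339, -0.1745, 0.0963]
orientation: [[-0.991, -0.133, -0.002], [-0.133, 0.991, 0.0], [0.002, 0.001, -1.0]]
force: [-2.5, -0.6, 2.7]
grip_width: -0.0003
gripper_force: 1.3
```

>>> apply_moves(
  moves=[
    [[0.01,0,0.013,0,0,0],[0,0,0.013,0,0,0],[0,0,0,0,0,0]],
  ],
)

```text
clock: 10.53
position: [0.5333, -0.1748, 0.0929]
orientation: [[-0.991, -0.133, -0.001], [-0.133, 0.991, -0.0], [0.001, -0.0, -1.0]]
force: [-3.8, 0.6, 7.2]
grip_width: -0.0004
gripper_force: 3.6
```

```bash
python3 -c "
from h import *;from station import bot
rel(bot,(45,91))"
```

```text
t 10.53 F 44.3 side 0.2 Z 92.9 force [-3.8  0.6  7.2] width -0.0004 Rz [-0.001 -0.    -1.   ] yawx -172.3
share [ 0.005 -0.001  0.013]
```

>>> apply_moves(
  moves=[
    [[0,0,0.01,0,0,0],[0,0,0,0,0,0]],
  ],
)

```text
clock: 10.7
position: [0.5333, -0.1749, 0.0925]
orientation: [[-0.991, -0.133, -0.001], [-0.133, 0.991, -0.001], [0.001, -0.001, -1.0]]
force: [-7.4, 1.3, 13.9]
grip_width: 0.0001
gripper_force: 7.6
```

>>> apply_moves(
  moves=[
    [[0,0,-0.02,0,0,0],[0,0,-0.05,0,0,0],[0,0,-0.2,0,0,0],[0.05,0,-0.25,0,0,0],[0.05,0,-0.2,0,0,0]],
  ],
)

```text
clock: 11.12
position: [0.519, -0.1768, 0.201]
orientation: [[-0.991, -0.134, 0.0], [-0.134, 0.991, 0.0], [-0.0, 0.0, -1.0]]
force: [1.6, -0.6, 0.2]
grip_width: 0.0
gripper_force: 0.0
```

>>> apply_moves(
  moves=[
    [[0.1,0,0,0,0,0],[0.1,0,0,0,0,0],[0,0,0,0,0,0],[0,0,0,0,0,0],[0,0,0,0,0,0]],
  ],
)

```text
clock: 11.53
position: [0.4896, -0.1809, 0.1993]
orientation: [[-0.991, -0.133, 0.001], [-0.133, 0.991, 0.0], [-0.001, 0.0, -1.0]]
force: [0.7, 0.3, -0.7]
grip_width: -0.0002
gripper_force: 0.0
```

>>> apply_moves(
  moves=[
    [[0,0,0,0,0,0],[0,0,0,0,0,0],[0,0,0,0,0,0],[0,0,0,0,0,0],[0,0,0,0,0,0]],
  ],
)

```text
clock: 11.95
position: [0.4892, -0.1808, 0.1992]
orientation: [[-0.991, -0.134, -0.0], [-0.134, 0.991, 0.0], [0.0, 0.0, -1.0]]
force: [-0.6, -0.1, -0.1]
grip_width: 0.0
gripper_force: 0.0
```

```bash
python3 -c "
from h import *;from station import bot
g=bot.grab_frame('scene');cv2.imwrite('pics/s6.png',cv2.resize(g['frame'][180:340,200:480],(784,448)))
P=cloud(g)[bluemask(g,370,255,440,300)>0];print(np.percentile(P[:,2],[5,50,95]),len(P))
rel(bot)"
```

```text
[0.09656128 0.09855292 0.10068407] 471
t 12.0 F 88.9 side 0.1 Z 199.2 force [-0.7 -0.5  0.1] width -0.0 Rz [-0.  0. -1.] yawx -172.3
```

View pics/s6.png

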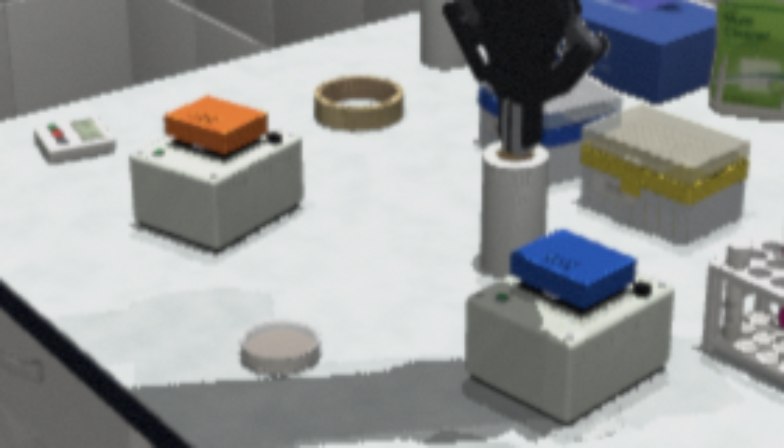

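The blue cover at about (573,265) is shut and level (top at 98.5 mm), 1.3 s after release. The bystanders and the orange box are undisturbed, so I hand in.

```bash
python3 -c "
from station import bot
print(bot.finish_job())"
```

```text
the job is handed in; nothing more can be done
None
```

The job is handed in: the blue cover was opened, the green button pressed fully in and released, and the cover was still shut 1.3 s after I let go (clock about 12 s), with the orange box and the other objects left untouched.

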